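# Reload the slide-label dispenser and hold its cover ready for the screws

### The arm

A 7-joint arm with a two-finger parallel gripper is mounted at the origin on the work surface. World frame = base frame: x ahead of the robot, y to its left, z up, the work surface at z = 0. Lengths are in m, angles in rad, forces in N, time in s.
With the tool pointing down it reaches from about 0.425 to 0.875 m from the base axis. Payload 8.4 kg.
Tool frame: the origin (TCP) lies at the very end of the fingers, on their centre line; the grasp point (between the pads) lies 19 mm behind it; z points along the fingers, y is the direction in which the jaws open and shut (so a half turn about z gives the same grasp; the last joint's range is limited). The gripper opens to 85 mm and grips with 20 to 120 N. Pads are 22 mm wide; open, the fingers measure 114 mm over their backs; the gripper's body (76 mm by 85 mm) begins 54 mm behind the grasp point. The pads swing forward as they close: fully open they stand 13 mm farther back than shut.
Start: joints at [-1.288, 0.333, 0.04, 1.465, -0.013, 1.343, -0.059], TCP at [0.242, 0.603, 0.231] pointing down, gripper open.
Joint ranges: [-2.58, 2.58], [-0.38, 2.09], [-1.3, 1.39], [0.25, 2.4], [-1.5, 4.64], [0.08, 2.09], [-2.65, 2.65]. Speed limits (rad/s): [2.22, 2.22, 2.79, 2.79, 3.14, 3.14, 3.14].

### API

Orientations are given as a 3x3 rotation matrix whose columns are the frame's x, y, z axes.
In Python, from station import manip gives the robot as it stands. The module is installed in compiled form; this text tells all that it offers.
- The arm moves only by the tool apply_moves, never from a script. Its argument "commands" is a list of rows, each a list of 7 numbers: the shift along the tool's x, y, z in cm, then the turn, a rotation vector about the tool's x, y, z in rad, then the opening, from 0 (shut) to 1 (fully open). A call has 1 to 12 rows; each row shifts and turns the commanded pose from where the row before left it, along the tool's axes as they then stand; what a row does not reach is not made up. A row lasts 1/8 s, in which the tool goes at most 62.5 mm and 10.7 degrees, less where a joint would pass 70% of its speed; a pose out of reach is approached as far as the arm can. A call with a gripper value outside its range is refused whole. The fingers move at their own pace and stop on an object; "force" is the grip in N (left out, the last holds). Time passes only in rows, so rows that do not move let the fingers close. It gives the time, the measured TCP pose, the force and the opening at its end, in the units of the state.
- manip.get_state(): the state, without advancing time (a new reading comes with each control period).
- manip.read_camera(name): name is "scene" or "top" or "wrist"; returns the picture (384x512x3 uint8, blue, green, red); there is no depth.
- manip.calibration(name): a dict with "fov_y" (degrees; the focal length in pixels is half the picture's height over the tangent of half this angle, whatever the lens; pixels are square), "cx", "cy" (the principal point, pixels), "distortion" ([k1, k2, p1, p2, k3] as OpenCV has them; the pictures are not rectified), "world_to_cam" (4x4, takes a point from world to camera coordinates); the wrist camera has in their place "T_tool_cam" (4x4, takes a point from camera to tool coordinates, whose origin is the TCP and whose axes are the flange's). Camera axes: x right, y down, z forward; pixel columns grow to the right and rows downward; lengths in m; the calibration is good to about 2 mm. A picture is of the moment at which its call begins: read the wrist's pose just before it. calibration takes no time and is no camera call.
- manip.sign_off(): hands the job in, once; it reports no verdict.
The state is a dict: "time_s": time; "joints": joint angles; "qd": joint speeds; "joint_torque": joint torques, N m; "tcp_pos": TCP position; "tcp_rot": TCP orientation; "ft_force": force on the tool from outside, world axes, zero at the start; "wrist_torque": the same for the moment, N m; "finger_gap": finger opening in m.
Only numpy, scipy, OpenCV 4.12 (cv2) and the standard library are available. Lean on these libraries where they do the work, as an engineer would, in place of code of your own. Each camera call takes 0.05 s, during which the arm holds its last target. There are 200 camera calls.

### The job

Put the label spool on the dispenser's upright spindle, seated fully down on the turntable, and let go of it. Then pick up the loose cover plate by its handle and finish while holding it level and still, hovering about 1 cm above the dispenser's three posts and touching nothing there, turned so that its three holes are centred over the three threaded holes and a screw could be dropped straight through each. Keep holding it at the end - do not set it down or let go - and leave the other things on the bench where they are.

Things in the scene. Friction and masses are not known exactly. Their poses are not given: they have to be found in the camera images.
- dispenser: Label dispenser, fixed: grey base 160 x 120 x 12 mm (x, y, z), origin at the centre of its underside, on the bench. Three 16 mm aluminium posts, tops 78 mm above the bench, at (x, y) = (62, 42), (62, -42), (-62, 0) mm: two at the +x end, one mid -x end. Steel lip 50 mm wide, 30 mm high on the +x edge. Spindle in the middle; fingers straddle it most freely along y.
- spindle_foot (a point): Foot of the upright steel spindle (16 mm diameter, conical tip 53 mm above this point) in the middle of the dispenser, at the top of a white turntable disc (60 mm across), 15 mm above the bench; axes as the dispenser's. The centre of the spool's underside belongs here.
- thread_a (a point): Centre of the mouth of the threaded hole (6 mm diameter) in the top of the post at the dispenser's +x, +y corner; 78 mm above the bench.
- thread_b (a point): The same for the post at the +x, -y corner.
- thread_c (a point): The same for the single post in the middle of the -x end.
- spool: Spool of white slide labels with grey end flanges, a plain upright tube standing on the bench, origin at the centre of its underside; outer diameter 48 mm, height 50 mm, bore 22 mm diameter right through (3 mm play all round on the spindle), about 90 g. Gripped across the outside, best a little above mid-height.
- spool_center (a point): Centre of the spool, 25 mm above its underside, z along its bore.
- cover: Cover plate lying on the bench: dark plate 160 x 120 x 5 mm with a steel D-handle on top, about 300 g; origin at the centre of its underside, x along the handle. Three 14 mm holes at (x, y) = (62, 42), (62, -42), (-62, 0) mm, as the posts. Only one way round fits: the end with two holes goes over the end with two posts.
- handle_center (a point): Centre of the handle's grip bar, 39 mm above the plate's underside, over the plate's centre, axes as the plate: the bar is 80 mm long along x, 12 mm thick along y and 16 mm high, with 19 mm of free height between bar and plate. Gripped across y.
- hole_a (a point): Centre of the cover's hole at its +x, +y corner, on the plate's underside; belongs over thread_a.
- hole_b (a point): The same for the hole at +x, -y; belongs over thread_b.
- hole_c (a point): The same for the single hole at -x; belongs over thread_c.
- bottle: Bystander: white bottle with blue cap, 64 mm diameter, 130 mm high, origin at the centre of its foot. Leave it alone.
- slidebox: Bystander: open grey slide tray 90 x 130 x 35 mm, origin under its centre. Leave it alone.
- screwdriver: Bystander: screwdriver with a black handle lying on the bench, about 20 cm long. Leave it alone.
- dish: Bystander: white dish, 90 mm diameter, 18 mm high. Leave it alone.
There are look-alikes about, which are no part of the job. Of the things like the spool, leave any that is turquoise; of the rest the smaller one is meant.

How it is judged:
By the outcome, as a careful person would: the job done as asked, in the order asked, and still so for the second after the job is handed in, while the arm keeps its last pose, push and grip.
It also fails if it takes over 64 s, if anything falls off the work surface, if the arm or the gripper's body presses on something with over 40 N, if the wrist force passes 120 N, or if a joint passes its speed limit or range.

## Working session

There is one attempt and no reset: what is moved stays moved. The work goes in short steps, Python scripts to look and compute and a tool call to move; the robot and the scene stay as the last step left them, time stands still between calls to the robot, and variables do not carry over. Pictures are saved under pics/ and viewed, about 8 in all and at most 12, crops included, and the job is handed in when it is done.

Besides the shell and the picture viewer there is one more tool, called in YAML: its name, and indented under it one key for each argument. apply_moves: Moves the arm, as the interface text tells. Its arguments: {"type":"object","properties":{"commands":{"type":"array","items":{"type":"array","items":{"type":"number"}}},"force":{"type":"number"}},"required":["commands"]}

```bash
mkdir -p pics; cat > h.py <<'E'
import numpy as np, cv2
from station import manip
def K(c):
    f=192/np.tan(np.radians(c["fov_y"])/2); return np.array([[f,0,c["cx"]],[0,f,c["cy"]],[0,0,1]])
def c2w(name,st=None):
    c=manip.calibration(name)
    if name=="wrist":
        T=np.eye(4);T[:3,:3]=st["tcp_rot"];T[:3,3]=st["tcp_pos"];return c,T@np.array(c["T_tool_cam"])
    return c,np.linalg.inv(np.array(c["world_to_cam"]))
def cast(name,px,z,st=None):
    c,T=c2w(name,st)
    u=cv2.undistortPoints(np.array(px,float).reshape(-1,1,2),K(c),np.array(c["distortion"],float)).reshape(-1,2)
    d=np.c_[u,np.ones(len(u))]@T[:3,:3].T; o=T[:3,3]
    return o+d*((z-o[2])/d[:,2])[:,None]
def proj(name,P,st=None):
    c,T=c2w(name,st);W=np.linalg.inv(T)
    return cv2.projectPoints(np.array(P,float).reshape(-1,3),cv2.Rodrigues(W[:3,:3])[0],W[:3,3],K(c),np.array(c["distortion"],float))[0].reshape(-1,2)
E
python3 - <<'E'
from h import *
np.set_printoptions(precision=4,suppress=True)
s=manip.get_state();print(s["tcp_pos"],s["tcp_rot"],s["finger_gap"],s["ft_force"])
for n in("top","scene"):
    im=manip.read_camera(n);cv2.imwrite(f"pics/{n}0.png",im)
    c,T=c2w(n);print(n,c["fov_y"],c["distortion"],T)
print(manip.calibration("wrist"))
a=cv2.imread("pics/top0.png");b=cv2.imread("pics/scene0.png")
cv2.imwrite("pics/top0b.png",cv2.resize(a,(800,600)));cv2.imwrite("pics/scene0b.png",cv2.resize(b,(800,600)))
E
```

```text
[0.242  0.6028 0.2304] [[-0.928   0.3726 -0.0005]
 [ 0.3726  0.928  -0.0015]
 [-0.0001 -0.0016 -1.    ]] 0.0852100499714829 [-0.343   0.3771  0.0054]
top 57.25890250000489 [0.0361 0.     0.     0.     0.    ] [[-0.0277 -0.9952  0.0935  0.52  ]
 [-0.9996  0.0281  0.0036  0.0104]
 [-0.0062 -0.0934 -0.9956  0.9271]
 [ 0.      0.      0.      1.    ]]
scene 50.15776806522542 [-0.1085  0.      0.      0.      0.    ] [[-0.7369  0.4084 -0.5387  1.0678]
 [ 0.676   0.4362 -0.5939  0.5357]
 [-0.0076 -0.8018 -0.5975  0.5867]
 [ 0.      0.      0.      1.    ]]
{'fov_y': 71.06055636310869, 'cx': 253.5343424254013, 'cy': 190.91095446965556, 'distortion': array([-0.0486,  0.    ,  0.    ,  0.    ,  0.    ]), 'T_tool_cam': array([[-0.    , -0.947 , -0.3212,  0.083 ],
       [ 1.    , -0.0001,  0.0003, -0.0014],
       [-0.0003, -0.3212,  0.947 , -0.1413],
       [ 0.    ,  0.    ,  0.    ,  1.    ]])}
```

View pics/top0b.png

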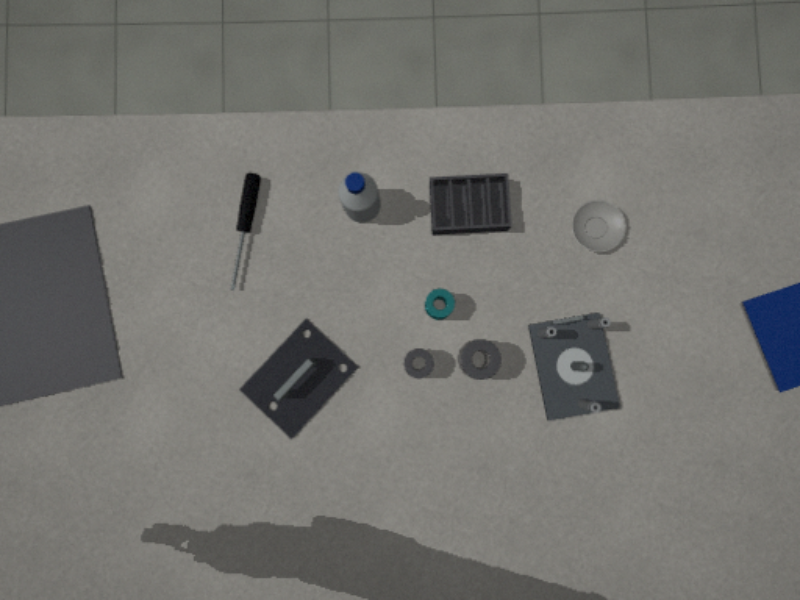

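View pics/scene0b.png

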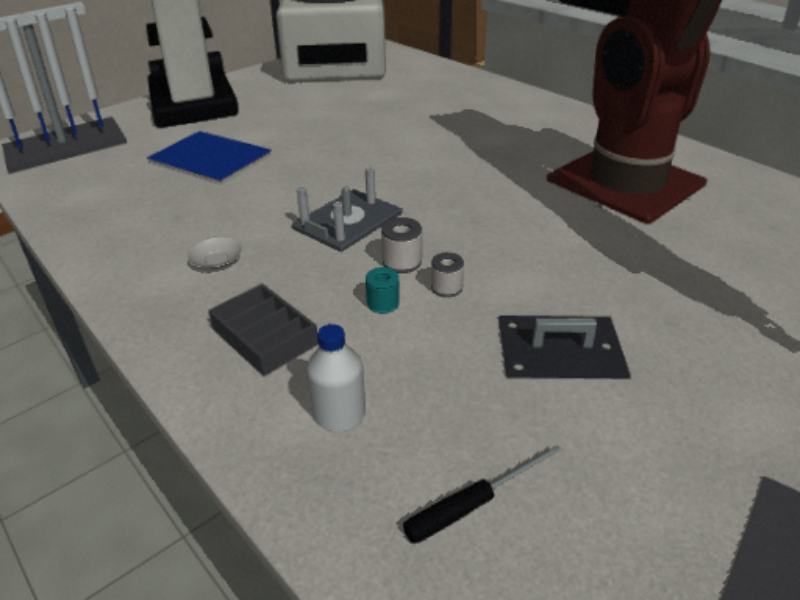

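Top view (800x600): three candidates are a small grey/white spool at (419,363), a large grey/white one at (480,360) and a turquoise one at (440,304). The small grey/white one fits, because turquoise is excluded and it is the smaller of the remaining two. The dispenser is at (575,367) with its lip and two posts at the top. The cover is at (299,380) with its two-hole end at the upper right. I'll measure these next and confirm with a crop.

```bash
python3 - <<'E'
from h import *
np.set_printoptions(precision=4,suppress=True)
k=1/1.5625
def P(l,z): return cast("top",np.array(l)*k,z)
print("small/large/turq",P([(419,363),(480,360),(440,304)],.05))
e=P([(404,363),(434,363),(459,360),(502,360)],.05);print("diam",np.linalg.norm(e[0]-e[1]),np.linalg.norm(e[2]-e[3]))
c=P([(307,319),(358,367),(292,438),(240,388)],.005);print("cover",c,c.mean(0))
h=P([(307,334),(343,368),(274,406)],.005);print("holes",h)
d=P([(529,325),(600,317),(620,408),(548,419)],.012);print("disp",d,d.mean(0))
t=P([(551,331),(605,322),(596,407)],.078);print("posts",t,[np.linalg.norm(t[i]-t[j]) for i,j in((0,1),(1,2),(0,2))])
im=cv2.imread("pics/top0.png")
a=cv2.resize(im[170:290,150:300],None,fx=4,fy=4,interpolation=cv2.INTER_CUBIC)
b=cv2.resize(im[190:280,250:410],None,fx=5,fy=5,interpolation=cv2.INTER_CUBIC)
cv2.imwrite("pics/cropb.png",cv2.convertScaleAbs(b,alpha=1.6))
E
```

```text
small/large/turq [[ 0.5055 -0.001   0.05  ]
 [ 0.5077 -0.0978  0.05  ]
 [ 0.5985 -0.0374  0.05  ]]
diam 0.04756417940462954 0.06799298356550196
cover [[0.5835 0.1843 0.005 ]
 [0.501  0.1002 0.005 ]
 [0.3884 0.2106 0.005 ]
 [0.4722 0.2962 0.005 ]] [0.4863 0.1978 0.005 ]
holes [[0.5584 0.1846 0.005 ]
 [0.5001 0.1252 0.005 ]
 [0.4411 0.2401 0.005 ]]
disp [[ 0.5627 -0.1859  0.012 ]
 [ 0.5728 -0.3035  0.012 ]
 [ 0.4237 -0.3264  0.012 ]
 [ 0.4087 -0.2091  0.012 ]] [ 0.492  -0.2563  0.012 ]
posts [[ 0.5495 -0.205   0.078 ]
 [ 0.5611 -0.288   0.078 ]
 [ 0.4329 -0.2664  0.078 ]] [np.float64(0.08385276807932211), np.float64(0.13000724480908507), np.float64(0.13176154074504196)]
```

View pics/cropb.png

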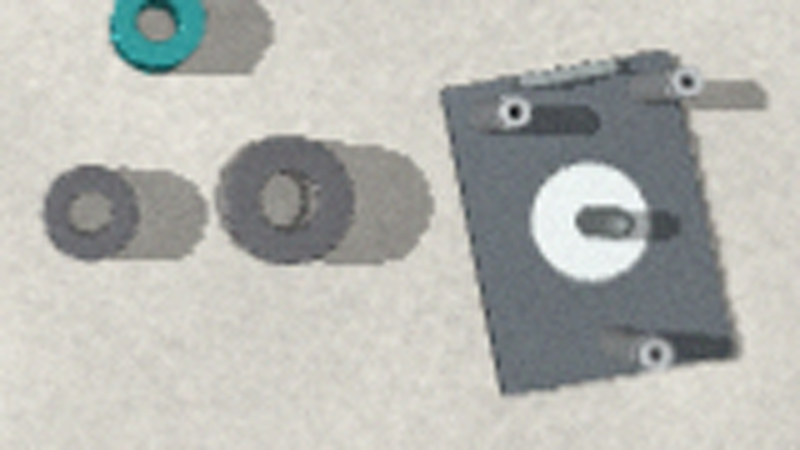

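The crop confirms it: the small grey spool at crop (91,212) measures 47.6 mm, against 68 mm for the large one and turquoise excluded. The post mouths at (514,112), (687,82) and (655,354) give side lengths of 84/130/132 mm against an expected 84/131/131. The dispenser centre comes out near (0.494,-0.2565) with its x axis at 9.2°. I'll move over the spool now.

apply_moves:
  commands:
    - [-3.9,-3.85,0.2,0,0,0,0.75]
    - [-3.9,-3.85,0.2,0,0,0,0.75]
    - [-3.9,-3.85,0.2,0,0,0,0.75]
    - [-3.9,-3.85,0.2,0,0,0,0.75]
    - [-3.9,-3.85,0.2,0,0,0,0.75]
    - [-3.9,-3.85,0.2,0,0,0,0.75]
    - [-3.9,-3.85,0.2,0,0,0,0.75]
    - [-3.9,-3.85,0.2,0,0,0,0.75]
    - [-3.9,-3.85,0.2,0,0,0,0.75]
    - [-3.9,-3.85,0.2,0,0,0,0.75]
    - [-3.9,-3.85,0.2,0,0,0,0.75]
    - [-3.9,-3.85,0.2,0,0,0,0.75]
  force: 40

```text
time_s: 1.6
tcp_pos: [0.5046, -0.0016, 0.2072]
tcp_rot: [[-0.928, 0.372, 0.0], [0.372, 0.928, 0.0], [-0.0, 0.0, -1.0]]
ft_force: [1.8, 1.2, -0.4]
finger_gap: 0.0641
```

apply_moves:
  commands:
    - [0,0,0,0,0,-0.136,0.75]
    - [0,0,0,0,0,-0.136,0.75]
    - [0,0,0,0,0,-0.136,0.75]
    - [0,0,0,0,0,-0.136,0.75]
    - [0,0,0,0,0,0,0.75]
    - [0,0,0,0,0,0,0.75]

```text
time_s: 2.35
tcp_pos: [0.5042, 0.0, 0.2072]
tcp_rot: [[-0.987, -0.158, -0.0], [-0.158, 0.987, -0.0], [0.0, -0.0, -1.0]]
ft_force: [-0.8, 0.4, 0.3]
finger_gap: 0.0642
```

```bash
cat >> h.py <<'E'
def shift(target,yaw=None):
    s=manip.get_state();R=np.array(s["tcp_rot"]);d=np.array(target)-s["tcp_pos"]
    # desired: z down, jaw(y) axis at yaw deg
    print("t",round(s["time_s"],2),"tcp",np.round(s["tcp_pos"],4),"tilt",np.round(R[:2,2],4),"jaw",round(np.degrees(np.arctan2(R[1,1],R[0,1])),2),"gap",round(s["finger_gap"],4),"F",np.round(s["ft_force"],1))
    print("tool shift cm",np.round(R.T@d*100,2))
    if yaw is not None:
        a=np.radians(yaw);y=np.array([np.cos(a),np.sin(a),0]);z=np.array([0,0,-1.]);D=np.c_[np.cross(y,z),y,z]
        print("rotvec",np.round(cv2.Rodrigues(R.T@D)[0].ravel(),4))
E
python3 - <<'E'
from h import *
s=manip.get_state();shift([.5055,-.001,.011],99.2)
im=manip.read_camera("wrist");cv2.imwrite("pics/w1.png",im)
print(proj("wrist",[[.5055,-.001,.05],[.5055,-.001,0]],s))
E
```

```text
t 2.35 tcp [0.5042 0.     0.2072] tilt [-0.0002 -0.    ] jaw 99.12 gap 0.0642 F [-0.8  0.4  0.3]
tool shift cm [-0.11 -0.12 19.62]
rotvec [-0.     -0.0002 -0.0014]
[[253.30706249 177.35117879]
 [253.31314587 167.06898156]]
```

View pics/w1.png

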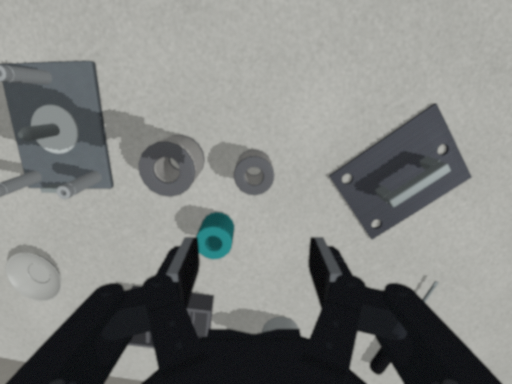

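Wrist view: the small spool's bore is at about (255,175), with the predicted top centre at (253,177), so the estimate is good to within 2 mm. The large spool is at (167,168), the dispenser on the left and the cover on the right. I'll descend and grip.

```bash
python3 - <<'E'
from h import *
s=manip.get_state();im=cv2.imread("pics/w1.png")
g=cv2.cvtColor(im,cv2.COLOR_BGR2GRAY)[150:200,228:280]
m=(g<95).astype(np.uint8)
cs,h=cv2.findContours(m,cv2.RETR_CCOMP,cv2.CHAIN_APPROX_NONE)
for c in cs:
    if len(c)>8: print(len(c),cv2.fitEllipse(c), cast("wrist",np.array(cv2.fitEllipse(c)[0])+[228,150],.05,s))
E
```

```text
54 ((28.097454071044922, 28.274869918823242), (13.441387176513672, 17.865371704101562), 52.95655822753906) [[0.50607452 0.00236899 0.05      ]]
50 ((-36.77372360229492, -46.034629821777344), (65.40899658203125, 150.4394989013672), 0.0) [[ 0.43583515 -0.07909079  0.05      ]]
```

apply_moves:
  commands:
    - [-0.15,0.05,4,0,0,0,0.75]
    - [0,0,5,0,0,0,0.75]
    - [0,0,5,0,0,0,0.75]
    - [0,0,3,0,0,0,0.75]
    - [0,0,2,0,0,0,0.75]
    - [0,0,0.8,0,0,0,0.75]
    - [0,0,0,0,0,0,0.75]
    - [0,0,0,0,0,0,0.4]
    - [0,0,0,0,0,0,0.4]
    - [0,0,0,0,0,0,0.4]
    - [0,0,0,0,0,0,0.4]
    - [0,0,0,0,0,0,0.4]
  force: 40

```text
time_s: 3.9
tcp_pos: [0.5066, 0.001, 0.0104]
tcp_rot: [[-0.987, -0.161, 0.002], [-0.161, 0.987, 0.001], [-0.002, 0.0, -1.0]]
ft_force: [-0.4, 0.9, 7.4]
finger_gap: 0.0466
```

apply_moves:
  commands:
    - [0,0,0,0,0,0,0.4]
    - [0,0,-2,0,0,0,0.4]
    - [0,0,-4,0,0,0,0.4]
    - [0,0,-5,0,0,0,0.4]
    - [0,0,-2,0,0,0,0.4]
    - [0,0,0,0,0,0,0.4]

```text
time_s: 4.65
tcp_pos: [0.5068, 0.001, 0.141]
tcp_rot: [[-0.987, -0.162, 0.003], [-0.162, 0.987, 0.001], [-0.004, 0.001, -1.0]]
ft_force: [0.3, 0.7, -0.4]
finger_gap: 0.0465
```

```bash
python3 - <<'E'
from h import *
shift([.4941,-.2565,.15],99.2)
E
```

```text
t 4.65 tcp [0.5068 0.001  0.141 ] tilt [0.0034 0.0014] jaw 99.3 gap 0.0465 F [ 0.3  0.7 -0.4]
tool shift cm [  5.41 -25.21  -0.94]
rotvec [0.0009 0.0036 0.0017]
```

apply_moves:
  commands:
    - [0.9,-4.2,0,0.001,0.0035,0,0.4]
    - [0.9,-4.2,0,0,0,0,0.4]
    - [0.9,-4.2,0,0,0,0,0.4]
    - [0.9,-4.2,0,0,0,0,0.4]
    - [0.9,-4.2,0,0,0,0,0.4]
    - [0.9,-4.2,0,0,0,0,0.4]
    - [0,0,0,0,0,0,0.4]
    - [0,0,0,0,0,0,0.4]

```text
time_s: 5.65
tcp_pos: [0.4926, -0.256, 0.1385]
tcp_rot: [[-0.987, -0.161, -0.005], [-0.161, 0.987, -0.001], [0.005, -0.0, -1.0]]
ft_force: [-0.6, 1.0, -0.1]
finger_gap: 0.0461
```

```bash
python3 - <<'E'
from h import *
s=manip.get_state();shift([.4941,-.2565,.09],99.2)
w=manip.read_camera("wrist");t=manip.read_camera("top");c=manip.read_camera("scene")
cv2.imwrite("pics/w2.png",w);cv2.imwrite("pics/t2.png",t);cv2.imwrite("pics/s2.png",c)
tc=cv2.resize(t[180:290,310:440],(520,440),interpolation=cv2.INTER_CUBIC)
x,y=proj("scene",[[.494,-.2565,.08]])[0].astype(int);print(x,y)
sc=cv2.resize(c[max(0,y-60):y+60,max(0,x-60):x+60],(440,440),interpolation=cv2.INTER_CUBIC)
w2=cv2.resize(w,(0,0),fx=.78,fy=.78)
pad=np.zeros((600,800,3),np.uint8);pad[:300,:400]=cv2.resize(w,(400,300));pad[300:,:400]=cv2.resize(tc,(400,300));pad[:440,400:]=cv2.resize(sc,(400,440))
cv2.imwrite("pics/m2.png",pad)
E
```

```text
t 5.65 tcp [ 0.4926 -0.256   0.1385] tilt [-0.0051 -0.001 ] jaw 99.28 gap 0.0461 F [-0.6  1.  -0.1]
tool shift cm [-0.17 -0.07  4.85]
rotvec [-0.0002 -0.0052  0.0014]
220 114
```

View pics/m2.png

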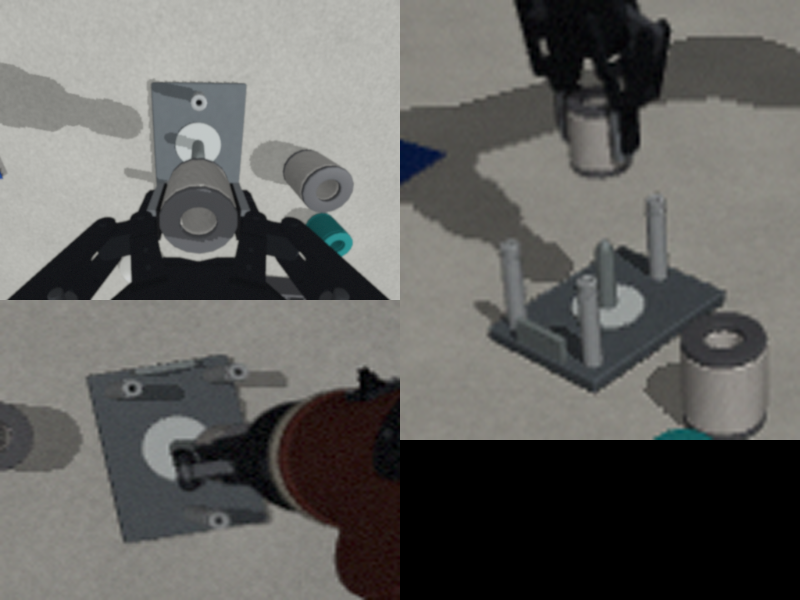

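The mosaic shows the spool held upright over the dispenser. In the wrist frame its top flange is at about (254,274) and post c's mouth at (255,131). I'll check whether the spool is coaxial with the TCP.

```bash
python3 - <<'E'
from h import *
np.set_printoptions(precision=4,suppress=True)
s=manip.get_state();im=cv2.imread("pics/w2.png");g=cv2.cvtColor(im,cv2.COLOR_BGR2GRAY)
# bore mouth (lighter floor/dark ring)
sub=g[250:310,210:300];m=(sub>95).astype(np.uint8)
for c in cv2.findContours(m,cv2.RETR_LIST,cv2.CHAIN_APPROX_NONE)[0]:
    if len(c)>40: e=cv2.fitEllipse(c);print("bore?",len(c),np.round(e[0],1)+[210,250],np.round(e[1],1),cast("wrist",np.array(e[0])+[210,250],.178,s))
print("proj bore at tcp axis",proj("wrist",[s["tcp_pos"]+np.array([0,0,.0395]),s["tcp_pos"]+np.array([0,0,.0395+.0])+[.011,0,0],s["tcp_pos"]+np.array([0,0,.0395])-[.011,0,0]],s))
# post c mouth
sub=g[110:150,235:275];m=(sub>150).astype(np.uint8);cs=cv2.findContours(m,cv2.RETR_EXTERNAL,cv2.CHAIN_APPROX_NONE)[0]
c=max(cs,key=cv2.contourArea);e=cv2.fitEllipse(c);print("post c",e,cast("wrist",np.array(e[0])+[235,110],.078,s))
# white disc
m=((g>150)).astype(np.uint8)[150:225,215:295]
c=max(cv2.findContours(m,cv2.RETR_EXTERNAL,cv2.CHAIN_APPROX_NONE)[0],key=cv2.contourArea).reshape(-1,2)+[215,150]
W=cast("wrist",c,.015,s);h=cv2.convexHull(W[:,:2].astype(np.float32)).reshape(-1,2)
print("disc minx/maxy/miny",W[:,0].min(),W[:,1].max(),W[:,1].min())
print("proj disc ctr/foot",proj("wrist",[[.4941,-.2565,.015],[.4941,-.2565,.068]],s))
cv2.imwrite("pics/w2c.png",cv2.resize(cv2.convertScaleAbs(im[100:320,160:350],alpha=1.4),None,fx=2.7,fy=2.7,interpolation=cv2.INTER_CUBIC))
E
```

```text
bore? 88 [221.  306.6] [ 5.9 46.5] [[ 0.5054 -0.27    0.178 ]]
bore? 87 [284.9 306.1] [ 8.8 36.7] [[ 0.5001 -0.24    0.178 ]]
bore? 112 [253.3 282.7] [33.4 44.3] [[ 0.4892 -0.2571  0.178 ]]
proj bore at tcp axis [[255.8781 291.3967]
 [252.0329 310.0061]
 [259.965  271.5537]]
post c ((19.558725357055664, 21.026582717895508), (18.629653930664062, 19.212974548339844), 88.54032897949219) [[ 0.4321 -0.2656  0.078 ]]
disc minx/maxy/miny 0.46342822378761617 -0.2263696421503749 -0.28533256453240086
proj disc ctr/foot [[253.1785 186.0111]
 [253.1234 204.7515]]
```

View pics/w2c.png

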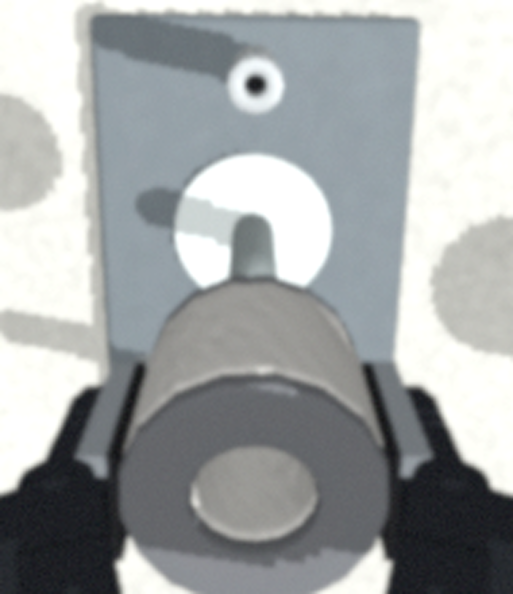

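```bash
python3 - <<'E'
from h import *
np.set_printoptions(precision=2,suppress=True)
g=cv2.cvtColor(cv2.imread("pics/s2.png"),cv2.COLOR_BGR2GRAY).astype(int)
for r in range(86,102,2): print(r,g[r,204:238])
for z in(.13,.15): print(proj("scene",[[.4926,-.256,z],[.4926-.0178,-.256+.0163,z],[.4926+.0178,-.256-.0163,z],[.4896,-.256,z]]))
print("spindle",proj("scene",[[.4937,-.2562,.04]]))
for r in(132,136,140): print(r,g[r,212:232])
E
```

```text
86 [ 77  80  63  44  47  36  62  79 108 111 115  94  92  98  94 101 111 102
  61  67  74  43  15   6   8  10  10  61 127 132 130 131 132 132]
88 [ 78  78  77  59  55  35  62  82  92 102 109 115 124 125 131 136 137 135
  97  66  75  50  16  11   9  12  14  35 127 136 132 133 133 132]
90 [104 103 125 116  77  35  61  80  93 100 108 118 123 128 131 133 134 134
  86  55  70  70  27   7  12  17  14  26 128 137 135 133 135 134]
92 [132 133 132 131 117  88  57  74  92 100 108 114 121 125 132 134 134 139
 101  49  67  87  27  13  14  17  12  13 131 138 137 137 137 136]
94 [134 136 133 135 134 136 111  85  88  99 108 114 125 128 130 132 137 134
 121  62  66  85  31  10  14  14  27  75 134 134 134 135 135 138]
96 [137 134 133 132 130 129 107  80  86  99 108 119 126 127 130 130 135 135
 133  68  66  80  77  48  48  69 121 134 134 135 134 137 135 137]
98 [134 134 134 134 134 135 120  75  85  96 109 114 118 125 131 130 130 134
 132  96  81  79  84  60  58  92 132 132 133 132 132 136 134 134]
100 [135 136 137 136 134 134 132 120  67  57  75  83  85  96  90  95 103  99
  99  98  62  55  45  68 118 134 132 133 133 134 136 137 136 138]
[[219.62  97.46]
 [228.95  97.35]
 [210.3   97.57]
 [220.54  97.11]]
[[219.12  90.3 ]
 [228.55  90.18]
 [209.7   90.42]
 [220.05  89.96]]
spindle [[221.43 128.05]]
132 [ 40  70  91 109 116 114 110  61  79  92  96  94  79 155 153 153 130 130
  81  62]
136 [151  91  93 111 118 122 114  79  76  90  94  93  84 128 155 156 155 153
 157 154]
140 [ 60  79  83 104 119 125 117 100 154 155 154 155 153 152 157 155 155 155
 143  94]
```

apply_moves:
  commands:
    - [-0.19,-0.03,1,0,-0.005,0,0.4]
    - [0,0,2,0,0,0,0.4]
    - [0,0,2,0,0,0,0.4]
    - [0,0,0.8,0,0,0,0.4]
    - [0,0,0.8,0,0,0,0.4]
    - [0,0,0.8,0,0,0,0.4]
    - [0,0,0,0,0,0,0.4]
    - [0,0,0,0,0,0,0.4]

```text
time_s: 6.8
tcp_pos: [0.4953, -0.2568, 0.066]
tcp_rot: [[-0.987, -0.161, 0.002], [-0.161, 0.987, -0.001], [-0.002, -0.001, -1.0]]
ft_force: [-0.6, -0.3, -0.6]
finger_gap: 0.0462
```

```bash
python3 - <<'E'
from h import *
s=manip.get_state();shift([.4945,-.2564,.0254],99.2);print(s["wrist_torque"])
w=manip.read_camera("wrist");c=manip.read_camera("scene")
pad=np.zeros((440,800,3),np.uint8);pad[:,:400]=cv2.resize(w[110:330,150:350],(400,440));pad[:,400:]=cv2.resize(c[60:170,160:260],(400,440),interpolation=cv2.INTER_CUBIC)
cv2.imwrite("pics/m3.png",cv2.convertScaleAbs(pad,alpha=1.3))
E
```

```text
t 6.8 tcp [ 0.4953 -0.2568  0.066 ] tilt [ 0.0021 -0.0009] jaw 99.29 gap 0.0462 F [-0.6 -0.3 -0.6]
tool shift cm [0.08 0.06 4.06]
rotvec [-0.0013  0.0019  0.0016]
[-0.03081333 -0.03125545 -0.02437803]
```

View pics/m3.png

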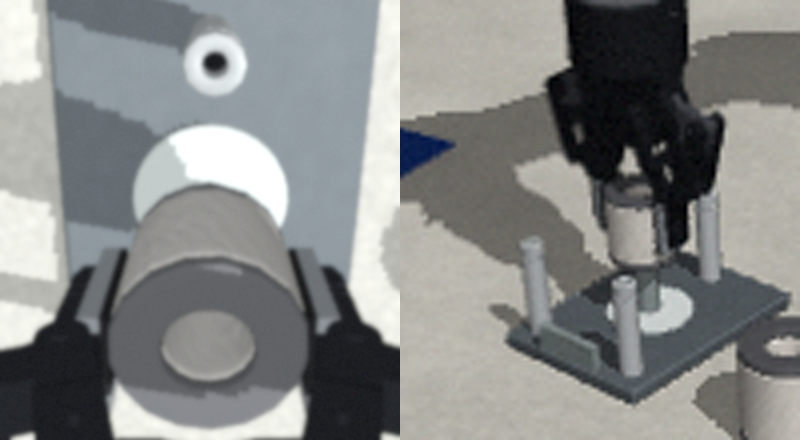

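The spool has started onto the spindle: the scene crop shows the spindle at (648,290) entering the bore, and the forces are near zero. I'll continue down.

apply_moves:
  commands:
    - [0.06,0.05,0.7,0,0,0,0.4]
    - [0,0,0.8,0,0,0,0.4]
    - [0,0,0.8,0,0,0,0.4]
    - [0,0,0.8,0,0,0,0.4]
    - [0,0,0.5,0,0,0,0.4]
    - [0,0,0.3,0,0,0,0.4]
    - [0,0,0,0,0,0,0.4]

```text
time_s: 7.78
tcp_pos: [0.4945, -0.2563, 0.0266]
tcp_rot: [[-0.987, -0.161, 0.001], [-0.161, 0.987, -0.001], [-0.001, -0.001, -1.0]]
ft_force: [0.8, -0.0, -0.0]
finger_gap: 0.0464
```

apply_moves:
  commands:
    - [0,0,0.1,0,0,0,0.4]
    - [0,0,0.1,0,0,0,0.4]
    - [0,0,0,0,0,0,0.4]

```text
time_s: 8.15
tcp_pos: [0.4948, -0.2564, 0.0254]
tcp_rot: [[-0.987, -0.161, 0.002], [-0.161, 0.987, -0.0], [-0.002, -0.001, -1.0]]
ft_force: [-1.5, 0.7, 7.4]
finger_gap: 0.0465
```

Contact is at exactly the expected height (7.4 N at z=0.0254). I'll release and rise.

apply_moves:
  commands:
    - [0,0,-0.1,0,0,0,0.75]
    - [0,0,0,0,0,0,0.75]
    - [0,0,0,0,0,0,0.75]
    - [0,0,-1,0,0,0,0.75]
    - [0,0,-3,0,0,0,0.75]
    - [0,0,-5,0,0,0,0.75]
    - [0,0,-5,0,0,0,0.75]
    - [0,0,-2,0,0,0,0.75]
    - [0,0,0,0,0,0,0.75]

```text
time_s: 9.28
tcp_pos: [0.4951, -0.2567, 0.1878]
tcp_rot: [[-0.987, -0.161, 0.005], [-0.161, 0.987, -0.001], [-0.005, -0.002, -1.0]]
ft_force: [-0.5, 0.5, -0.1]
finger_gap: 0.0639
```

```bash
python3 - <<'E'
from h import *
np.set_printoptions(precision=4,suppress=True)
s=manip.get_state();shift([.4855,.1975,.19],46)
w=manip.read_camera("wrist");c=manip.read_camera("scene");cv2.imwrite("pics/w4.png",w)
pad=np.zeros((440,800,3),np.uint8);pad[:,:400]=cv2.resize(w[110:330,150:350],(400,440));pad[:,400:]=cv2.resize(c[60:170,160:260],(400,440),interpolation=cv2.INTER_CUBIC)
cv2.imwrite("pics/m4.png",cv2.convertScaleAbs(pad,alpha=1.3))
print(proj("wrist",[[.4937,-.2562,.065]],s),proj("scene",[[.4937,-.2562,.065]]))
E
```

```text
t 9.28 tcp [ 0.4951 -0.2567  0.1878] tilt [ 0.0052 -0.0012] jaw 99.29 gap 0.0639 F [-0.5  0.5 -0.1]
tool shift cm [-6.38 44.98 -0.28]
rotvec [0.0004 0.0055 0.93  ]
[[255.428  183.6637]] [[220.8336 119.8589]]
```

View pics/m4.png

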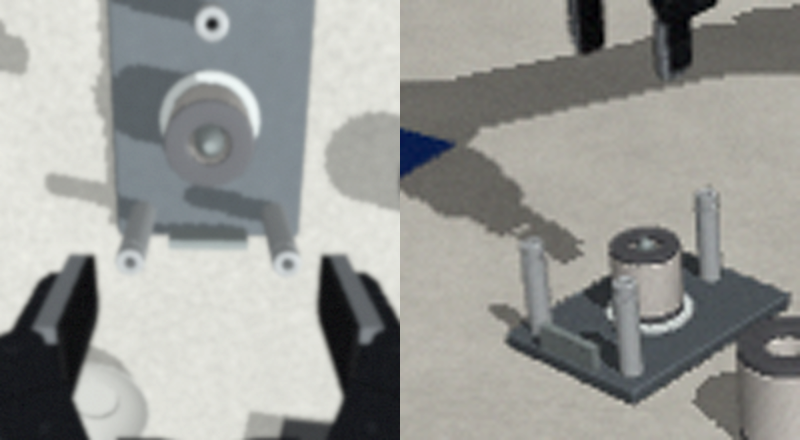

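The spool is released, upright and seated on the disc, with its bore concentric with the spindle tip. All three post mouths are visible at wrist px (255,121), (215,241) and (293,241). I'll refine the posts and go to the cover.

```bash
cat >> h.py <<'E'
def spot(g,px,r,thr,inv=False):
    x,y=int(px[0]),int(px[1]);sub=g[y-r:y+r+1,x-r:x+r+1];sub=cv2.resize(sub,None,fx=4,fy=4,interpolation=cv2.INTER_CUBIC)
    m=((sub<thr) if inv else (sub>thr)).astype(np.uint8)
    c=max(cv2.findContours(m,cv2.RETR_EXTERNAL,cv2.CHAIN_APPROX_NONE)[0],key=cv2.contourArea)
    e=cv2.fitEllipse(c);return (np.array(e[0])+.5)/4-.5+[x-r,y-r],np.array(e[1])/4
def fit3(P):  # a,b,c -> centre, yaw deg, residuals
    ref=np.array([[62,42],[62,-42],[-62,0]])/1e3
    q=(ref-ref.mean(0));p=P-P.mean(0);th=np.arctan2((q[:,0]*p[:,1]-q[:,1]*p[:,0]).sum(),(q*p).sum())
    R=np.array([[np.cos(th),-np.sin(th)],[np.sin(th),np.cos(th)]])
    return P.mean(0)-R@ref.mean(0),np.degrees(th),np.linalg.norm(p-q@R.T,axis=1)
E
python3 - <<'E'
from h import *
np.set_printoptions(precision=4,suppress=True)
s=manip.get_state();g=cv2.cvtColor(cv2.imread("pics/w4.png"),cv2.COLOR_BGR2GRAY)
# image right = +y world
px=[]
for p in[(293,241),(215,241),(255,121)]:
    q,ax=spot(g,p,6,90,True);px.append(q);print(q,ax)
W=cast("wrist",px,.078,s);print(W);print(fit3(W[:,:2]))
t=cast("top",[[250+(x+.5)/5-.5,190+(y+.5)/5-.5] for x,y in((514,112),(687,82),(655,354))],.078);print(fit3(t[:,:2]))
E
```

```text
[293.3074 241.4587] [1.9089 2.4044]
[214.5593 240.4201] [1.4342 1.6471]
[255.5668 121.5959] [5.2996 5.3538]
[[ 0.5434 -0.2068  0.078 ]
 [ 0.5555 -0.2882  0.078 ]
 [ 0.4296 -0.2657  0.078 ]]
(array([ 0.4891, -0.2566]), np.float64(8.591393128418868), array([0.0011, 0.0013, 0.0019]))
(array([ 0.4941, -0.2552]), np.float64(8.51792788016214), array([0.0001, 0.0003, 0.0004]))
```

apply_moves:
  commands:
    - [-0.71,5,0,0,0.005,0,0.75]
    - [-0.71,5,0,0,0,0,0.75]
    - [-0.71,5,0,0,0,0,0.75]
    - [-0.71,5,0,0,0,0,0.75]
    - [-0.71,5,0,0,0,0,0.75]
    - [-0.71,5,0,0,0,0,0.75]
    - [-0.71,5,0,0,0,0,0.75]
    - [-0.71,5,0,0,0,0,0.75]
    - [-0.71,5,0,0,0,0,0.75]

```text
time_s: 10.5
tcp_pos: [0.4838, 0.1995, 0.1837]
tcp_rot: [[-0.987, -0.161, -0.005], [-0.161, 0.987, -0.003], [0.005, -0.002, -1.0]]
ft_force: [1.2, -0.6, 0.1]
finger_gap: 0.0642
```

apply_moves:
  commands:
    - [0,0,0,0,0,0.155,0.75]
    - [0,0,0,0,0,0.155,0.75]
    - [0,0,0,0,0,0.155,0.75]
    - [0,0,0,0,0,0.155,0.75]
    - [0,0,0,0,0,0.155,0.75]
    - [0,0,0,0,0,0.155,0.75]
    - [0,0,0,0,0,0,0.75]
    - [0,0,0,0,0,0,0.75]

```text
time_s: 11.5
tcp_pos: [0.4843, 0.198, 0.1844]
tcp_rot: [[-0.722, 0.692, -0.004], [0.692, 0.722, -0.002], [0.001, -0.005, -1.0]]
ft_force: [0.2, -0.5, -0.2]
finger_gap: 0.0641
```

```bash
python3 - <<'E'
from h import *
np.set_printoptions(precision=4,suppress=True)
s=manip.get_state();shift([.4855,.1975,.03],46)
w=manip.read_camera("wrist");cv2.imwrite("pics/w5.png",w)
print(proj("wrist",[[.5584,.1846,.005],[.5001,.1252,.005],[.4411,.2401,.005],[.4855,.1975,.047]],s))
E
```

```text
t 11.5 tcp [0.4843 0.198  0.1844] tilt [-0.0043 -0.0023] jaw 46.2 gap 0.0641 F [ 0.2 -0.5 -0.2]
tool shift cm [-0.14  0.12 15.43]
rotvec [-0.0047 -0.0015  0.0035]
[[287.0782 217.6804]
 [223.2477 216.8826]
 [255.781  120.4411]
 [255.7475 181.6265]]
```

View pics/w5.png

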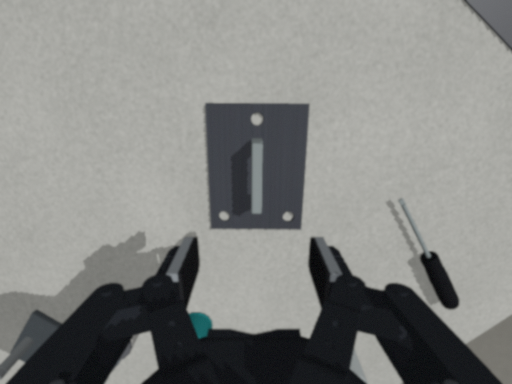

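The wrist view shows the cover with hole a at (287,216), b at (223,215), c at (256,119) and the handle bar at (257,176). This agrees with the projection to about 1.5 px. I'll get the precise yaw and centre.

```bash
python3 - <<'E'
from h import *
np.set_printoptions(precision=4,suppress=True)
s=manip.get_state();g=cv2.cvtColor(cv2.imread("pics/w5.png"),cv2.COLOR_BGR2GRAY)
px=[]
for p in[(287,216),(223,215),(256,119)]:
    q,ax=spot(g,p,9,105);px.append(q);print(q,ax)
W=cast("wrist",px,.003,s);print(fit3(W[:,:2]))
gt=cv2.cvtColor(cv2.imread("pics/top0.png"),cv2.COLOR_BGR2GRAY)
px=[spot(gt,np.array(p)/1.5625,6,105)[0] for p in((307,334),(343,368),(274,406))];print(px)
print("top",fit3(cast("top",px,.003)[:,:2]))
print("handle top",cast("top",[(293.5/1.5625,380.5/1.5625)],.047), "wrist",cast("wrist",[(257.5,176.5)],.047,s))
shift([.4855,.1975,.02],46)
E
```

```text
[287.0583 216.0155] [ 9.225  10.0736]
[223.5067 215.4028] [ 8.6535 10.497 ]
[256.2093 118.8678] [11.8015 12.3372]
(array([0.4844, 0.1989]), np.float64(-44.245014990447046), array([0.0005, 0.0006, 0.0007]))
[array([196.425 , 213.1218]), array([219.5086, 235.0652]), array([174.6359, 259.3571])]
top (array([0.4864, 0.1988]), np.float64(-44.59398066968202), array([0.0001, 0.0001, 0.0001]))
handle top [[0.4836 0.1987 0.047 ]] wrist [[0.4828 0.2029 0.047 ]]
t 11.55 tcp [0.4844 0.1981 0.1845] tilt [-0.0041 -0.0022] jaw 46.17 gap 0.0638 F [ 0.4 -0.3 -0.3]
tool shift cm [-0.14  0.11 16.45]
rotvec [-0.0044 -0.0014  0.003 ]
```

apply_moves:
  commands:
    - [0,0.13,4,-0.004,-0.001,0.011,0.6]
    - [0,0,5,0,0,0,0.6]
    - [0,0,4,0,0,0,0.6]
    - [0,0,2,0,0,0,0.6]
    - [0,0,1.4,0,0,0,0.6]
    - [0,0,0,0,0,0,0.6]
    - [0,0,0,0,0,0,0.4]
    - [0,0,0,0,0,0,0.25]
    - [0,0,0,0,0,0,0.0]
    - [0,0,0,0,0,0,0.0]
    - [0,0,0,0,0,0,0.0]
    - [0,0,0,0,0,0,0.0]
  force: 80

```text
time_s: 13.05
tcp_pos: [0.486, 0.1996, 0.022]
tcp_rot: [[-0.712, 0.702, 0.001], [0.702, 0.712, 0.002], [0.0, 0.002, -1.0]]
ft_force: [-2.6, -0.8, 6.7]
finger_gap: 0.0108
```

apply_moves:
  commands:
    - [0,0,0,0,0,0,0]
    - [0,0,0,0,0,0,0]

```text
time_s: 13.3
tcp_pos: [0.486, 0.1995, 0.022]
tcp_rot: [[-0.712, 0.702, 0.001], [0.702, 0.712, 0.002], [0.0, 0.002, -1.0]]
ft_force: [-2.2, -1.1, 5.3]
finger_gap: 0.0106
```

apply_moves:
  commands:
    - [0,0,-1,0,0,0,0]
    - [0,0,-2.5,0,0,0,0]
    - [0,0,-4,0,0,0,0]
    - [0,0,-4,0,0,0,0]
    - [0,0,-2.5,0,0,0,0]
    - [0,0,0,0,0,0,0]
    - [0,0,0,0,0,0,0]

```text
time_s: 14.18
tcp_pos: [0.4847, 0.1988, 0.1599]
tcp_rot: [[-0.712, 0.702, -0.001], [0.702, 0.712, -0.0], [0.001, -0.001, -1.0]]
ft_force: [-0.7, 0.1, -3.8]
finger_gap: 0.0103
```

```bash
python3 - <<'E'
from h import *
shift([.4941,-.2555,.15],98.6)
E
```

```text
t 14.18 tcp [0.4847 0.1988 0.1599] tilt [-0.0011 -0.0001] jaw 45.38 gap 0.0103 F [-0.7  0.1 -3.8]
tool shift cm [-32.58 -31.67   1.  ]
rotvec [-5.000e-04 -1.100e-03 -9.288e-01]
```

apply_moves:
  commands:
    - [-1.5,-1.5,0,0,0,0,0]
    - [-3,-2.9,0,0,0,0,0]
    - [-3,-2.9,0,0,0,0,0]
    - [-3,-2.9,0,0,0,0,0]
    - [-3,-2.9,0,0,0,0,0]
    - [-3,-2.9,0,0,0,0,0]
    - [-3,-2.9,0,0,0,0,0]
    - [-3,-2.9,0,0,0,0,0]
    - [-3,-2.9,0,0,0,0,0]
    - [-3,-2.9,0,0,0,0,0]
    - [-3,-2.9,0,0,0,0,0]
    - [-1.1,-1.2,0,0,0,0,0]

```text
time_s: 15.68
tcp_pos: [0.4926, -0.2592, 0.1598]
tcp_rot: [[-0.709, 0.705, -0.002], [0.705, 0.709, -0.001], [0.001, -0.002, -1.0]]
ft_force: [-0.3, 0.5, -3.4]
finger_gap: 0.0106
```

apply_moves:
  commands:
    - [0,0,0,0,0,-0.08,0]
    - [0,0,0,0,0,-0.13,0]
    - [0,0,0,0,0,-0.13,0]
    - [0,0,0,0,0,-0.13,0]
    - [0,0,0,0,0,-0.13,0]
    - [0,0,0,0,0,-0.13,0]
    - [0,0,0,0,0,-0.13,0]
    - [0,0,0,0,0,-0.07,0]
    - [0,0,0,0,0,0,0]
    - [0,0,0,0,0,0,0]
    - [0,0,0,0,0,0,0]

```text
time_s: 17.05
tcp_pos: [0.4945, -0.2557, 0.1605]
tcp_rot: [[-0.989, -0.149, -0.0], [-0.149, 0.989, 0.001], [0.0, 0.001, -1.0]]
ft_force: [0.1, 0.0, -3.3]
finger_gap: 0.0101
```

```bash
python3 - <<'E'
from h import *
s=manip.get_state();shift([.4941,-.2555,.12],98.6)
w=manip.read_camera("wrist");t=manip.read_camera("top");c=manip.read_camera("scene")
for n,i in zip("wts",(w,t,c)):cv2.imwrite(f"pics/{n}6.png",i)
pad=np.zeros((600,800,3),np.uint8);pad[:300,:400]=cv2.resize(w,(400,300));pad[300:,:400]=cv2.resize(t[180:285,310:450],(400,300),interpolation=cv2.INTER_CUBIC);pad[:,400:]=cv2.resize(c[50:170,165:245],(400,600),interpolation=cv2.INTER_CUBIC)
cv2.imwrite("pics/m6.png",cv2.convertScaleAbs(pad,alpha=1.3))
E
```

```text
t 17.05 tcp [ 0.4945 -0.2557  0.1605] tilt [-0.0002  0.0006] jaw 98.6 gap 0.0101 F [ 0.1  0.  -3.3]
tool shift cm [0.04 0.02 4.05]
rotvec [ 0.0006 -0.0001 -0.0001]
```

View pics/m6.png

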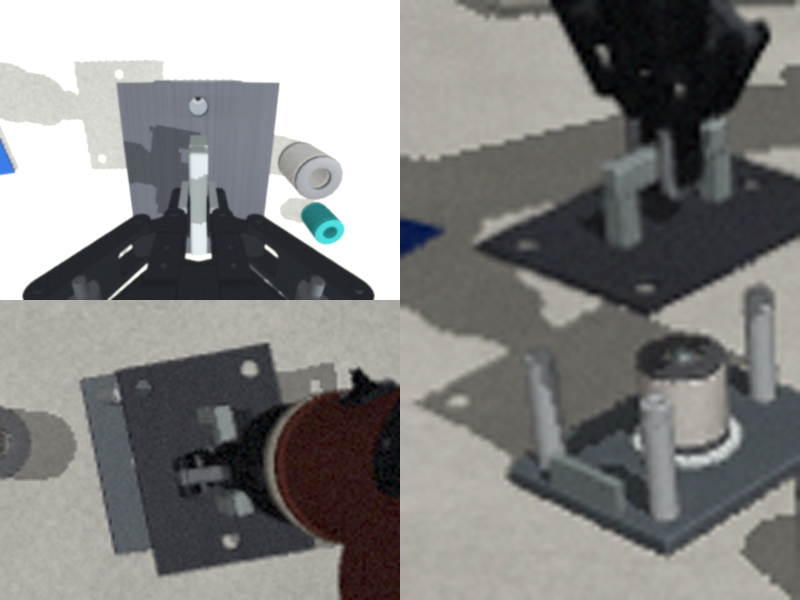

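The mosaic shows the plate held level, with the two-hole end over the lip and two-post end and all three holes visible in the top view. I'll descend to about 1 cm and then measure the holes against the threads in the same camera.

apply_moves:
  commands:
    - [0.03,0,1,0,0,0,0]
    - [0,0,1.5,0,0,0,0]
    - [0,0,1.5,0,0,0,0]
    - [0,0,0.9,0,0,0,0]
    - [0,0,0,0,0,0,0]
    - [0,0,0,0,0,0,0]
    - [0,0,0,0,0,0,0]

```text
time_s: 18.08
tcp_pos: [0.4949, -0.2557, 0.1123]
tcp_rot: [[-0.989, -0.151, 0.001], [-0.151, 0.989, 0.0], [-0.001, 0.0, -1.0]]
ft_force: [0.1, -0.6, -2.9]
finger_gap: 0.0107
```

```bash
cat > m.py <<'E'
from h import *
import sys
np.set_printoptions(precision=4,suppress=True)
s=manip.get_state();shift([.4941,-.2555,.11],98.6)
t=manip.read_camera("top");w=manip.read_camera("wrist");c=manip.read_camera("scene")
n=sys.argv[1]
for k,i in zip("wts",(w,t,c)):cv2.imwrite(f"pics/{k}{n}.png",i)
zu=s["tcp_pos"][2]-.022
R=np.array(s["tcp_rot"]);ax=-R[:,0];ay=R[:,1];ctr=np.array(s["tcp_pos"]);ctr[2]=zu+.005
H=[ctr+ax*x+ay*y for x,y in((.062,.042),(.062,-.042),(-.062,0))]
print("predicted hole px",proj("top",H).round(1).tolist(),"thread px",proj("top",[[.5495,-.205,.078],[.5611,-.288,.078],[.4329,-.2664,.078]]).round(1).tolist())
x0,y0,x1,y1=345,185,420,285
a=cv2.resize(t[y0:y1,x0:x1],None,fx=6,fy=6,interpolation=cv2.INTER_CUBIC)
p=proj("scene",[ctr])[0].astype(int);b=c[p[1]-60:p[1]+60,p[0]-35:p[0]+35];print("scene crop org",p-[35,60])
b=cv2.resize(b,(350,600),interpolation=cv2.INTER_CUBIC)
cv2.imwrite(f"pics/m{n}.png",cv2.convertScaleAbs(np.hstack([a,b]),alpha=1.8))
E
python3 m.py 7
```

```text
t 18.07 tcp [ 0.4949 -0.2557  0.1123] tilt [0.0012 0.0004] jaw 98.66 gap 0.0107 F [ 0.1 -0.6 -2.9]
tool shift cm [0.07 0.03 0.23]
rotvec [0.0002 0.0012 0.001 ]
predicted hole px [[354.4, 211.4], [389.7, 205.1], [383.3, 260.9]] thread px [[352.6, 211.8], [387.2, 206.1], [381.5, 260.5]]
scene crop org [184  49]
```

View pics/m7.png

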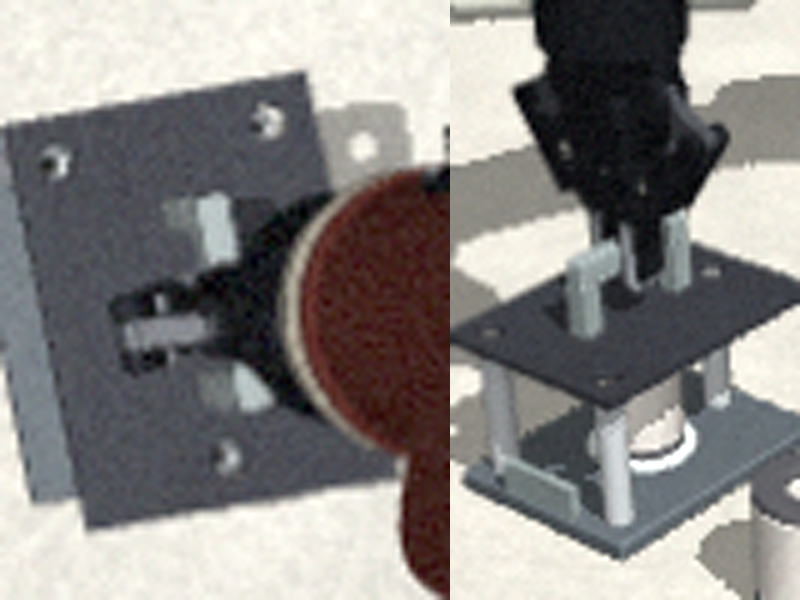

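```bash
python3 - <<'E'
from h import *
np.set_printoptions(precision=4,suppress=True)
def rng(im,p,r=6):
    g=cv2.cvtColor(im,cv2.COLOR_BGR2GRAY).astype(float);x,y=int(round(p[0])),int(round(p[1]))
    sub=cv2.resize(g[y-r:y+r+1,x-r:x+r+1],None,fx=8,fy=8,interpolation=cv2.INTER_CUBIC)
    bg=np.median(sub);m=(np.abs(cv2.GaussianBlur(sub,(9,9),0)-bg)>14).astype(np.uint8)
    n,l,st,ce=cv2.connectedComponentsWithStats(m);ok=[i for i in range(1,n) if st[i,4]>150]
    if not ok:return np.array(p),bg,[]
    i=min(ok,key=lambda i:np.hypot(*(ce[i]-sub.shape[0]/2)))
    c=np.argwhere(l==i)[:,::-1];(cx,cy),rad=cv2.minEnclosingCircle(c.astype(np.float32))
    return (np.array([cx,cy])+.5)/8-.5+[x-r,y-r],bg,st[i]
Z=[("t6",.1605,[.4945,-.2557]),("t7",.1123,[.4949,-.2557])]
for n,z,tcp in Z:
    im=cv2.imread(f"pics/{n}.png");zt=z-.017
    g={"t6":[(360,210.5),(397,204),(390.5,264)],"t7":[(354,212.2),(389.5,205.2),(383,261.5)]}[n]
    px=[]
    for p in g: q,bg,st=rng(im,p);px.append(q);print(n,q,st)
    f=fit3(cast("top",px,zt)[:,:2]);print(n,f,"offset from tcp mm",(f[0]-tcp)*1e3)
# threads in top0
im=cv2.imread("pics/top0.png");g=cv2.cvtColor(im,cv2.COLOR_BGR2GRAY)
px=[spot(g,p,4,130)[0] for p in((352.6,211.8),(387.2,206.1),(381.5,260.5))];print(px)
print("threads",fit3(cast("top",px,.078)[:,:2]))
t=cv2.imread("pics/t7.png");o=[]
for p in((354,212),(389.5,205),(383,261.5)):
    x,y=int(p[0]),int(p[1]);o.append(np.hstack([cv2.resize(i[y-8:y+9,x-8:x+9],(260,260),interpolation=cv2.INTER_CUBIC) for i in(t,im)]))
cv2.imwrite("pics/h7.png",cv2.convertScaleAbs(np.vstack([np.hstack(o[:1]),o[1]]),alpha=1.6))
E
```

```text
t6 [359.7454 209.9375] [ 29  32  42  27 809]
t6 [396.9251 203.7346] [  23   23   56   53 2303]
t6 [390.2111 263.584 ] [  27   30   53   46 1938]
t6 (array([ 0.4949, -0.2544]), np.float64(8.197253427330235), array([0.0008, 0.0006, 0.001 ])) offset from tcp mm [0.4206 1.3049]
t7 [353.7852 211.5831] [  33   25   38   47 1050]
t7 [389.14   204.6444] [  25   24   44   51 1546]
t7 [382.3125 260.8125] [ 34  19  32  47 997]
t7 (array([ 0.4952, -0.254 ]), np.float64(8.565258348110465), array([0.0008, 0.0009, 0.0005])) offset from tcp mm [0.2756 1.7374]
[array([350.3927, 211.7255]), array([390.8687, 202.7094]), array([384.6259, 264.1368])]
threads (array([ 0.4941, -0.2605]), np.float64(10.575536210181014), array([0.0086, 0.0092, 0.009 ]))
```

```bash
python3 - <<'E'
from h import *
np.set_printoptions(precision=4,suppress=True)
for n in("top0","t2"):
    g=cv2.cvtColor(cv2.imread(f"pics/{n}.png"),cv2.COLOR_BGR2GRAY)
    px=[]
    for p in((352,212),(387,206),(380,261)):
        r=3;x,y=p;sub=g[y-r:y+r+1,x-r:x+r+1].astype(float)
        sub=cv2.GaussianBlur(cv2.resize(sub,None,fx=8,fy=8,interpolation=cv2.INTER_CUBIC),(0,0),5)
        j,i=np.unravel_index(sub[8:-8,8:-8].argmin(),(sub.shape[0]-16,)*2);px.append([(i+8+.5)/8-.5+x-r,(j+8+.5)/8-.5+y-r])
    print(n,np.round(px,2).tolist(),fit3(cast("top",px,.078)[:,:2]))
# scene: predicted hole and thread pixels, if plate at its measured centre
s=manip.get_state()
def pts(c,yaw,z):
    a=np.radians(yaw);R=np.array([[np.cos(a),-np.sin(a)],[np.sin(a),np.cos(a)]]);return np.c_[(np.array([[62,42],[62,-42],[-62,0]])/1e3)@R.T+c,[z]*3]
print("scene hole pred",proj("scene",pts([.495,-.2543],8.5,.0953)).round(1).tolist())
print("scene thread pred",proj("scene",pts([.4941,-.2553],8.5,.078)).round(1).tolist())
a=cv2.imread("pics/s7.png")[100:150,175:245];b=cv2.imread("pics/s2.png")[100:150,175:245]
cv2.imwrite("pics/sc7.png",cv2.convertScaleAbs(np.vstack([cv2.resize(i,(420,300),interpolation=cv2.INTER_CUBIC) for i in(a,b)]),alpha=1.8))
E
```

```text
top0 [[352.44, 211.94], [386.94, 205.94], [380.69, 260.44]] (array([ 0.4942, -0.2553]), np.float64(8.587766501386486), array([0.0001, 0.0003, 0.0002]))
t2 [[352.44, 211.94], [386.94, 205.94], [380.56, 260.44]] (array([ 0.4942, -0.2551]), np.float64(8.488422078002767), array([0.0001, 0.0002, 0.0002]))
scene hole pred [[215.1, 123.9], [191.8, 114.2], [235.9, 101.8]]
scene thread pred [[215.7, 129.7], [192.6, 119.9], [236.2, 107.3]]
```

View pics/sc7.png

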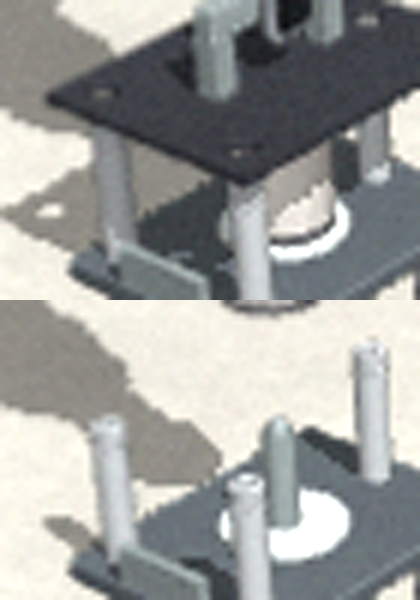

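Last view: scene holes a/b/c are at (214.8,125.3), (192.3,115.5), (236.3,103.2) and threads at (216,130), (193.2,120.7), (237,108.3). The plate has the right yaw, is about 1 mm off in +x and 0.7 mm off in +y, and sits 11-12 mm up. One small correction, then settle.

apply_moves:
  commands:
    - [0.05,-0.02,0.05,0,0,0,0]
    - [0.06,-0.03,0.05,0,0,0,0]
    - [0,0,0,0,0,0,0]
    - [0,0,0,0,0,0,0]
    - [0,0,0,0,0,0,0]
    - [0,0,0,0,0,0,0]
    - [0,0,0,0,0,0,0]
    - [0,0,0,0,0,0,0]

```text
time_s: 19.23
tcp_pos: [0.4935, -0.2562, 0.1108]
tcp_rot: [[-0.989, -0.151, 0.0], [-0.151, 0.989, 0.001], [-0.0, 0.0, -1.0]]
ft_force: [0.3, 1.3, -3.3]
finger_gap: 0.0107
```

```bash
python3 - <<'E'
from h import *
np.set_printoptions(precision=4,suppress=True)
shift([.4939,-.2564,.111],98.6);print(np.abs(manip.get_state()["qd"]).max())
im=manip.read_camera("top");g=cv2.cvtColor(im,cv2.COLOR_BGR2GRAY).astype(float)
px=[]
for x,y in((354,212),(389,205),(383,261)):
    r=6;sub=cv2.resize(g[y-r:y+r+1,x-r:x+r+1],None,fx=8,fy=8,interpolation=cv2.INTER_CUBIC)
    m=np.abs(cv2.GaussianBlur(sub,(9,9),0)-np.median(sub))>14
    n,l,st,ce=cv2.connectedComponentsWithStats(m.astype(np.uint8));i=min([i for i in range(1,n) if st[i,4]>150],key=lambda i:np.hypot(*(ce[i]-52)))
    (cx,cy),rr=cv2.minEnclosingCircle(np.argwhere(l==i)[:,::-1].astype(np.float32));px.append([(cx+.5)/8-.5+x-r,(cy+.5)/8-.5+y-r])
print(fit3(cast("top",px,.0943)[:,:2]))
E
```

```text
t 19.23 tcp [ 0.4935 -0.2562  0.1108] tilt [0.0002 0.0005] jaw 98.66 gap 0.0107 F [ 0.3  1.3 -3.3]
tool shift cm [-0.04 -0.02 -0.02]
rotvec [0.0005 0.0003 0.0011]
0.0017294095820780688
(array([ 0.4936, -0.2544]), np.float64(8.470990985129779), array([0.0004, 0.0002, 0.0003]))
```

The holes fit at (0.4936,-0.2544) and 8.5°, against threads at (0.4942,-0.2552) and 8.5°, so they agree to about 1 mm. The arm is still and level, so I'm handing in.

```bash
python3 -c "
from station import manip
print(manip.sign_off())"
```

```text
the job is handed in; nothing more can be done
None
```

I put the small grey and white spool on the spindle, let go of it, then picked up the cover by its handle. I handed the job in at about 19 s with the cover held over the three posts.

**Spool:** It touched down at the expected height (about 7 N of contact). After release, the pictures showed it upright on the turntable.

**Cover alignment:** In the last top-camera check the three holes were centred about 1 mm from the threaded holes. The plate's angle matched to about 0.1° (8.5° for both).

**Cover height and steadiness:** The plate was level to within 0.001 rad and the arm was essentially still. The underside was about 10–11 mm above the posts. The force reading showed only the plate's weight, with no sign of contact.

**Checks that disagreed:**
- **Raised features in the wrist camera:** it placed them up to 5 mm off along x compared with the top camera, so I used the top and scene cameras for the final alignment.
- **Last correction:** before it, the top and scene cameras differed by about 0.6 mm, and I used a value between the two.
- **Plate height:** the scene camera suggested the plate hung 1–1.5 mm lower than the arm's own reading, so the true gap could be nearer 9–10 mm.

I never touched the bottle, tray, screwdriver, dish or the two look-alike spools.

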